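Vent the vacuum chamber and hold its lid open

TASK

Let air into the vacuum chamber: with its lid still shut, pull the vent knob on the valve block fully out, leave it out for about two seconds, and push it fully home again. Then lift the lid, without letting it drop, and hold it open at about 50 degrees so that I can take the wafer out: finish while still holding it there, because it falls shut by itself. Leave the other things on the bench where they are.

Things in the scene. Friction and masses are not known exactly. Their poses are not given: they have to be found in the camera images.
- chamber: steel vacuum chamber, 200 x 200 mm outside, bolted on an aluminium base plate that does not move. Origin: on the bench under the chamber's centre; x points from its front (the robot's side) to its hinge side, y left, z up. The base plate spans x -170 to 140 mm, y -280 to 130 mm, its top 20 mm above the bench. The shut lid's top is 129 mm above the bench
- valve_block (a point): middle of the front face of the aluminium valve block on the base plate, right of the chamber (x -45, y -215 mm from chamber): 50 mm wide (y), 80 mm deep (x), top 98 mm above the bench. A round pressure gauge stands on it, 52 mm across, its dial 41 mm behind that face, top 164 mm above the bench. Site height 59 mm; axes as chamber
- vent (a joint): travel of the vent valve's push-pull knob in m: 0 pushed home, 0.020 pulled fully out towards the chamber's front (-x of chamber). A detent holds it at both ends: it takes about 4 to 5 N to get it past mid-travel, after which it snaps on to the other end and stays there
- vent_grip (a point): centre of the vent knob, a black cylinder 24 mm in diameter and 22 mm long, its axis level along x of chamber, on a 12 mm stem that comes out of the valve block's front face; the knob's rear end is 12 mm clear of that face when home. It is 72 mm above the bench (52 mm above the base plate) and moves with the knob; axes as chamber
- lid (a joint): angle of the lid in rad: 0 shut, growing as its front edge rises, stop at 1.40 (80 degrees). Nothing keeps it up: it falls shut from any angle
- lid_hinge (a point): point on the lid's hinge axis, midway along it: at the chamber's back edge, 104 mm behind the chamber's centre (+x) and 112 mm above the bench. The hinge axis runs along y of chamber. Lid: clear plate 200 x 200 x 15 mm, 0.6 to 0.95 kg, from 4 to 204 mm in front of the axis, top face 17 mm above the axis when shut
- lid_handle (a point): middle of the bar of the dark bow handle across the lid near its front edge: a round bar 12 mm in diameter, 110 mm long along y, its centre line 40 mm above the lid's top face, on a leg at each end. The point is 168 mm in front of the hinge axis and 57 mm above it when the lid is shut (169 mm above the bench). It turns with the lid; x, y, z as chamber when the lid is shut
- wafer_tray: round white tray 124 mm across and 18 mm high with a wafer in it, on the bench to the left of the chamber; origin at the centre of its underside. To be left alone
- tweezers: steel tweezers, 120 mm long and 8 mm high, lying on the base plate in front of the chamber; origin at mid-length on the underside, x along them. To be left alone
- loupe: small black eye loupe, 38 mm across and 30 mm high, standing on the base plate in front of the chamber; origin at the centre of its underside. To be left alone
- solvent_bottle: amber bottle, 60 mm across and 150 mm high, on the right of the bench; origin under its centre. To be left alone
- dust_blower: black rubber dust blower, 62 mm across and 115 mm high, nozzle up, on the right of the bench; origin under its centre. To be left alone
- chip_box: flat black chip box with clear cover, 70 x 70 x 18 mm, on the left of the bench; origin under its centre. To be left alone
- screwdriver: screwdriver 170 mm long lying on the right of the bench; origin on its underside, x along it. To be left alone

How it is judged (in metres and radians):
On the way, in this order (a step that is already met when the one before it is completed fails the run):
1. the vent knob is fully out (within 3 mm) for 1.5 s with the lid shut (value of joint vent above 0.017 m and value of joint lid below 0.04 rad), for 1.5 s.
2. the vent knob is pushed home again (within 2.5 mm) with the lid still shut (value of joint vent below 0.0025 m and value of joint lid below 0.04 rad), for 0.2 s.
At the end, for the whole second after the job is handed in: the lid stands still at 50 degrees (44 to 56), carried by the fingers (more than 1 N between them and the lid), and the vent knob is home (within 2.5 mm) (value of joint lid between 0.768 and 0.977 rad and velocity of joint lid between -0.05 and 0.05 rad/s and contact force between lid and the fingers above 1 N and value of joint vent below 0.0025 m); the arm keeps its last pose, push and grip.
It fails at once if the lid is lifted while the vent knob is not home (value of joint lid above 0.06 rad and value of joint vent above 0.004 m).
It fails at once if the lid drops (falls faster than 1.5 rad/s) (velocity of joint lid below -1.5 rad/s).
It fails at once if one of the other things on the bench is moved by more than 25 mm (distance of any of wafer_tray, tweezers, loupe, solvent_bottle, dust_blower, chip_box, screwdriver from where it was at the start of the episode above 0.025 m).
It also fails if it takes over 54 s, if anything falls off the work surface, if the arm or the gripper's body presses on something with over 40 N, if the wrist force passes 120 N, or if a joint passes its speed limit or range.

ROBOT

A 7-joint arm with a two-finger parallel gripper is mounted at the origin on the work surface. World frame = base frame: x ahead of the robot, y to its left, z up, the work surface at z = 0. Lengths are in m, angles in degrees, forces in N, time in s.
With the tool pointing down it reaches from about 0.4 to 0.875 m from the base axis. Payload 4.4 kg.
Tool frame: the origin (TCP) lies midway between the tips of the shut fingers; the grasp point (between the pads) lies tcp_to_grasp behind it (tcp_to_grasp is the distance from the TCP to the grasp point, in m); z points along the fingers, y is the line along which they close (so a half turn about z gives the same grasp; the last joint's range is limited). The gripper opens to 85 mm and grips with 20 to 120 N. Pads are 22 mm wide; open, the fingers measure 114 mm over their backs; the gripper's body (76 mm by 85 mm) begins 54 mm behind the grasp point. The pads swing forward as they close: fully open they stand 13 mm farther back than shut.
Start: joints at [-76.364, 36.005, 2.206, 86.941, -1.547, 57.084, -1.146], TCP at [0.194, 0.62, 0.231] pointing down, gripper open.
Joint ranges: [-175.42, 175.42], [-21.48, 121.26], [-71.46, 75.88], [10.55, 141.38], [-63.04, 243.04], [13.31, 113.54], [-168.57, 168.57]. Speed limits (degrees/s): [147.25, 147.25, 180, 180, 180, 180, 180].

INTERFACE

Orientations are given as a 3x3 rotation matrix whose columns are the frame's x, y, z axes.
In Python, from workcell import * gives the robot as it stands.
- The arm moves only by the tool apply_moves, never from a script. Its argument "plan" is a list of rows, each an object of numbers: "fingers": the closure in counts, from 0 (fully open) to 255 (shut); "x", "y", "z": the shift along the world's x, y, z in cm; "rx", "ry", "rz": the turn, a rotation vector about the world's x, y, z in rad. A call has 1 to 10 rows; each row shifts and turns the commanded pose from where the row before left it; what a row does not reach is not made up. A row lasts 1/10 s, in which the tool goes at most 50 mm and 8.59 degrees, less where a joint would pass 70% of its speed; a pose out of reach is approached as far as the arm can. A call is refused whole if a number of a shift passes 5 or a number of a turn 0.15, either way. A call with a gripper value outside its range is refused whole. The fingers move at their own pace and stop on an object; the grip force is fixed at half the most. Time passes only in rows, so rows that do not move let the fingers close. It gives the time, the measured TCP pose, the force, the opening and the grip force at its end, in the units of the state.
- get_state(): the state, without advancing time (a new reading comes with each control period).
- get_image(name): name is "side" or "top"; returns the picture (400x640x3 uint8, blue, green, red); there is no depth.
- camera_model(name): a dict with "mtx" (3x3 intrinsics, pixels), "camera_from_world" (4x4, takes a point from world to camera coordinates). Camera axes: x right, y up, looking along -z (the intrinsics and any distortion apply to the point x, -y, -z); pixel columns grow to the right and rows downward; lengths in m; the calibration is good to about 2 mm. A picture is of the moment at which its call begins. camera_model takes no time and is no camera call.
- finish_job(): hands the job in; it is judged then, once.
The state is a dict: "time_s": time; "qpos": joint angles; "joint_velocities": joint speeds; "joint_efforts": joint torques, N m; "eef_pos": TCP position; "ee_rot": TCP orientation; "force": force on the tool from outside, world axes, zero at the start; "torque": the same for the moment, N m; "finger_gap": finger opening in m; "grasp_force": force on a finger pad.
Only numpy, scipy, OpenCV 4.12 (cv2) and the standard library are available. Lean on these libraries where they do the work, as an engineer would, in place of code of your own. Each camera call takes 0.05 s, during which the arm holds its last target. There are 200 camera calls.

## Working session

There is one attempt and no reset: what is moved stays moved. The work goes in short steps, Python scripts to look and compute and a tool call to move; the robot and the scene stay as the last step left them, time stands still between calls to the robot, and variables do not carry over. Pictures are saved under pics/ and viewed, at most 10 in all, crops included, and the job is handed in when it is done.

Besides the shell and the picture viewer there is one more tool, called as name(argument=value, ...), one argument or row to a line, values as JSON. apply_moves: Moves the arm, as the interface text tells. Its arguments: {"type":"object","properties":{"plan":{"type":"array","items":{"type":"object","properties":{"fingers":{"type":"number"},"x":{"type":"number"},"y":{"type":"number"},"z":{"type":"number"},"rx":{"type":"number"},"ry":{"type":"number"},"rz":{"type":"number"}}}}},"required":["plan"]}

```bash
mkdir -p pics; ls; python3 - <<'E'
from workcell import *
import cv2
for n in ("side","top"):
    cv2.imwrite(f"pics/{n}0.png",get_image(n)); m=camera_model(n); print(n,m["mtx"],m["camera_from_world"])
s=get_state()
print({k:s[k] for k in s})
try: print(tcp_to_grasp)
except Exception as e: print(e)
E
```

```text
pics
side [[400.30465552   0.         320.41977233]
 [  0.         400.30465552 199.96736496]
 [  0.           0.           1.        ]] [[ 0.86818769 -0.49610805 -0.01126653 -0.51160554]
 [ 0.28310262  0.47652669  0.83233119 -0.21758673]
 [-0.40755741 -0.72580928  0.5541641  -0.93557858]
 [ 0.          0.          0.          1.        ]]
top [[426.87867829   0.         319.44518046]
 [  0.         426.87867829 200.34931704]
 [  0.           0.           1.        ]] [[-0.0053649  -0.9999727  -0.00508179 -0.05417382]
 [ 0.97702005 -0.00632448  0.21305356 -0.55898257]
 [-0.21307988 -0.003822    0.97702731 -1.32078541]
 [ 0.          0.          0.          1.        ]]
{'time_s': 0.1, 'qpos': array([-76.3636727 ,  36.05437462,   2.20241488,  86.99134908,
        -1.54894169,  57.08356779,  -1.14510009]), 'joint_velocities': array([ 0.02227999, -0.11829066,  0.04086423, -0.19360708, -0.04338566,
       -0.04693784,  0.01358909]), 'joint_efforts': array([ 3.16828606e-03, -5.64534509e+01,  1.23075027e+00, -1.93973440e+01,
        1.13699469e-02,  5.44784241e-03, -1.93241442e-05]), 'eef_pos': array([0.19423378, 0.61970302, 0.23046634]), 'ee_rot': array([[-9.54206852e-01,  2.99147120e-01, -5.32777086e-04],
       [ 2.99147594e-01,  9.54205416e-01, -1.65574850e-03],
       [ 1.30663856e-05, -1.73930555e-03, -9.99998487e-01]]), 'force': array([ 0.27034456, -0.24978449,  0.15859308]), 'torque': array([-0.01374939,  0.04055835,  0.00794885]), 'grasp_force': 0.0, 'finger_gap': 0.08516339719427408}
0.0187
```

View pics/side0.png

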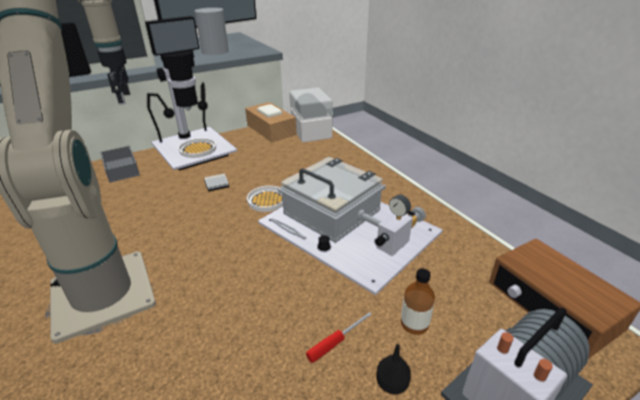

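View pics/top0.png

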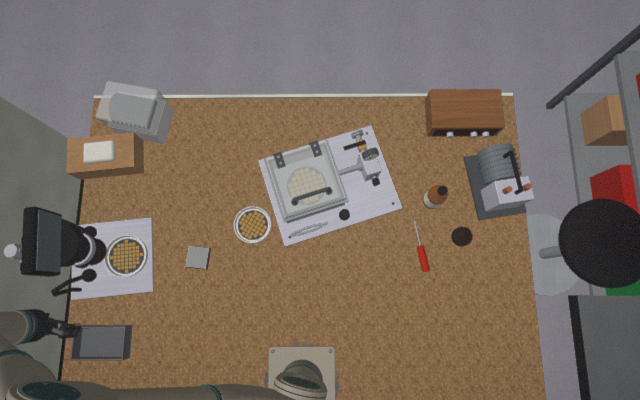

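The side view shows the chamber at about (332,195), with the handle bar from (300,173) to (333,190) and the knob at about (382,239). In the top view the plate corners are near (260,158), (372,126), (401,208) and (284,244), the handle runs from (293,201) to (331,189), and the knob is near (376,182). Next I'll crop and enlarge both views.

```bash
python3 - <<'E'
import cv2,numpy as np
a=cv2.imread("pics/side0.png")[145:295,250:450]; b=cv2.imread("pics/top0.png")[115:255,250:410]
cv2.imwrite("pics/side_c.png",cv2.resize(a,None,fx=4,fy=4,interpolation=cv2.INTER_CUBIC))
cv2.imwrite("pics/top_c.png",cv2.resize(b,None,fx=4.2,fy=4.2,interpolation=cv2.INTER_CUBIC))
E
```

```text
(no output)
```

View pics/side_c.png

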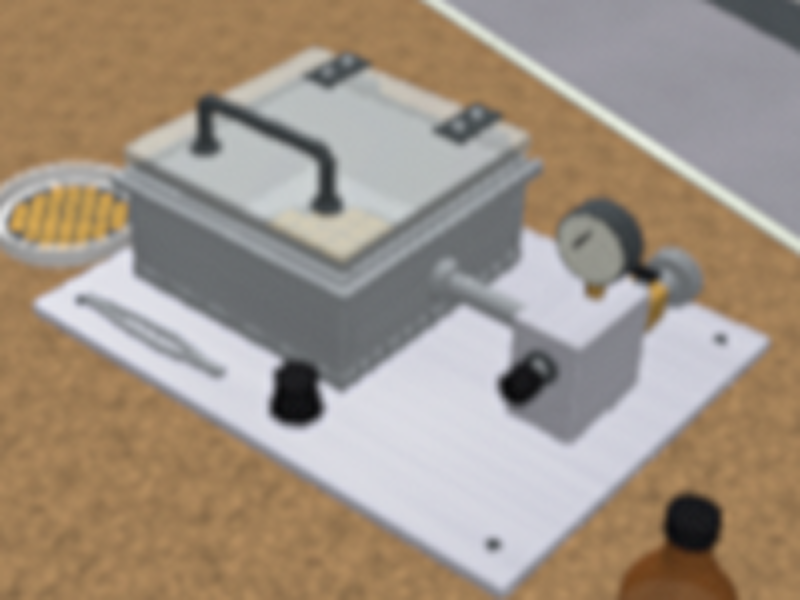

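View pics/top_c.png

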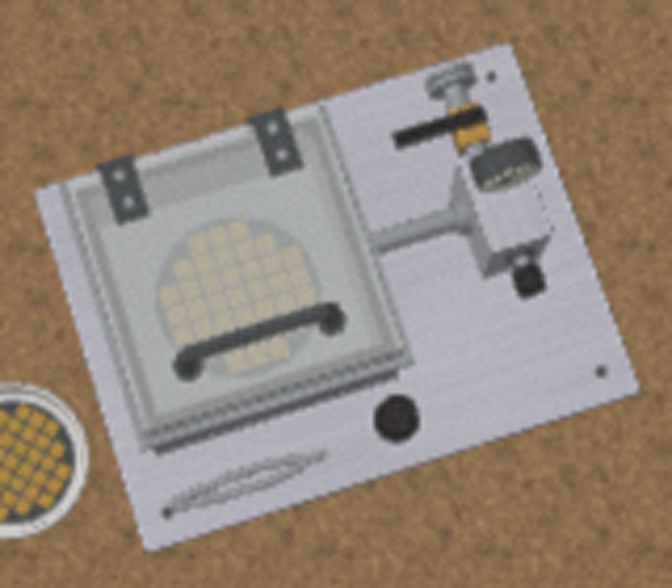

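The crops give the plate corners, the bar middle (top crop (260,333), side crop (267,127)) and the knob (top crop (529,279), side crop (525,380)). The loupe stands in front of the chamber, left of the knob.

```bash
cat > h.py <<'E'
from workcell import *
import numpy as np, cv2
from scipy.optimize import least_squares
def proj(n,P):
    m=camera_model(n); T=m["camera_from_world"]; c=np.atleast_2d(P)@T[:3,:3].T+T[:3,3]
    c=c*[1,-1,-1]; p=c@m["mtx"].T; return p[:,:2]/p[:,2:]
def full(n,p):
    p=np.array(p,float); return (p+.5)/4-.5+[250,145] if n=="side" else (p+.5)/4.2-.5+[250,115]
def ray(n,px):
    m=camera_model(n); T=m["camera_from_world"]; d=np.linalg.inv(m["mtx"])@[*px,1]*[1,-1,-1]
    R=T[:3,:3]; return -R.T@T[:3,3], R.T@d
def plane(n,px,z):
    o,d=ray(n,px); return o+d*(z-o[2])/d[2]
def tri(ps):
    A=np.zeros((3,3));b=np.zeros(3)
    for n,p in ps.items():
        o,d=ray(n,p); d=d/np.linalg.norm(d); M=np.eye(3)-np.outer(d,d); A+=M;b+=M@o
    return np.linalg.solve(A,b)
E
python3 - <<'E'
from h import *
C={"FL":(-.17,.13),"FR":(-.17,-.28),"BR":(.14,-.28),"BL":(.14,.13)}
obs={"top":{"FL":(148,550),"FR":(640,390),"BR":(510,43),"BL":(38,190)},"side":{"FL":(35,305),"FR":(505,592),"BR":(770,342)}}
A=[];B=[]
for n in obs:
    for k,p in obs[n].items():
        w=plane(n,full(n,p),.02); print(n,k,w.round(4)); A.append(C[k]);B.append(w[:2])
A=np.array(A);B=np.array(B)
a0=A-A.mean(0);b0=B-B.mean(0);H=a0.T@b0
th=np.arctan2(H[0,1]-H[1,0],H[0,0]+H[1,1]);R=np.array([[np.cos(th),-np.sin(th)],[np.sin(th),np.cos(th)]])
t=B.mean(0)-R@A.mean(0); print("yaw",np.degrees(th),"chamber",t, "res",(A@R.T+t-B).round(4).tolist())
for nm,p,z in (("knob",(-.045-.023,-.215),.072),("handle",(.104-.168,0),.169)):
    print(nm,R@p+t,z)
h=tri({"top":full("top",(260,333)),"side":full("side",(267,127))});k=tri({"top":full("top",(529,279)),"side":full("side",(525,380))})
print("tri",h,k); print("loupe",plane("top",full("top",(397,418)),.03))
hs=get_state();print(hs['ee_rot'].round(3))
E
```

```text
top FL [0.4174 0.0561 0.02  ]
top FR [ 0.5414 -0.3309  0.02  ]
top BR [ 0.8338 -0.2374  0.02  ]
top BL [0.7098 0.1488 0.02  ]
side FL [0.4164 0.0503 0.02  ]
side FR [ 0.5407 -0.3369  0.02  ]
side BR [ 0.8307 -0.2436  0.02  ]
yaw 17.7243021162401 chamber [ 0.61652484 -0.01700239] res [[-0.0024, -0.0011], [-0.0016, -0.0046], [0.0014, -0.0037], [0.0005, 0.0006], [-0.0014, 0.0047], [-0.0009, 0.0014], [0.0044, 0.0025]]
knob [ 0.61720661 -0.24249859] 0.072
handle [ 0.55556276 -0.03648637] 0.169
tri [ 0.55730293 -0.03492918  0.16535575] [ 0.62051228 -0.24033687  0.07144639]
loupe [ 0.51834587 -0.13819067  0.03      ]
[[-0.954  0.299 -0.001]
 [ 0.299  0.954 -0.002]
 [ 0.    -0.002 -1.   ]]
```

apply_moves(
  plan=[
    {"z": 2},
    {"x": 1.75,"y": -3.6,"rz": -0.105},
    {"x": 1.75,"y": -3.6,"rz": -0.105},
    {"x": 1.75,"y": -3.6,"rz": -0.105},
    {"x": 1.75,"y": -3.6,"rz": -0.105},
    {"x": 1.75,"y": -3.6,"rz": -0.105},
    {"x": 1.75,"y": -3.6,"rz": -0.105},
    {"x": 1.75,"y": -3.6,"rz": -0.105},
    {"x": 1.75,"y": -3.6,"rz": -0.105},
    {"x": 1.75,"y": -3.6,"rz": -0.105},
  ],
)

```text
$.plan[0]: bad value
```

apply_moves(
  plan=[
    {"x": 1.75,"y": -3.6,"rz": -0.105},
    {"x": 1.75,"y": -3.6,"rz": -0.105},
    {"x": 1.75,"y": -3.6,"rz": -0.105},
    {"x": 1.75,"y": -3.6,"rz": -0.105},
    {"x": 1.75,"y": -3.6,"rz": -0.105},
    {"x": 1.75,"y": -3.6,"rz": -0.105},
    {"x": 1.75,"y": -3.6,"rz": -0.105},
    {"x": 1.75,"y": -3.6,"rz": -0.105},
    {"x": 1.75,"y": -3.6,"rz": -0.105},
    {"x": 1.75,"y": -3.6,"rz": -0.105},
  ],
)

```text
$.plan[0]: bad value
```

apply_moves(
  plan=[
    {"x": 1.75,"y": -3.6,"rz": -0.105},
    {"x": 1.75,"y": -3.6,"rz": -0.105},
    {"x": 1.75,"y": -3.6,"rz": -0.105},
    {"x": 1.75,"y": -3.6,"rz": -0.105},
    {"x": 1.75,"y": -3.6,"rz": -0.105},
  ],
)

```text
$.plan[0]: bad value
```

apply_moves(
  plan=[
    {"fingers": 0,"x": 0,"y": 0,"z": 2,"rx": 0,"ry": 0,"rz": 0},
    {"fingers": 0,"x": 1.75,"y": -3.6,"z": 0,"rx": 0,"ry": 0,"rz": -0.105},
    {"fingers": 0,"x": 1.75,"y": -3.6,"z": 0,"rx": 0,"ry": 0,"rz": -0.105},
    {"fingers": 0,"x": 1.75,"y": -3.6,"z": 0,"rx": 0,"ry": 0,"rz": -0.105},
  ],
)

```text
time_s: 0.5
eef_pos: [0.2472, 0.5107, 0.2509]
ee_rot: [[-0.812, 0.583, -0.0], [0.583, 0.812, -0.001], [-0.0, -0.001, -1.0]]
force: [0.2, -0.4, -0.2]
finger_gap: 0.0852
grasp_force: 0.0
```

apply_moves(
  plan=[
    {"fingers": 0,"x": 1.75,"y": -3.6,"z": 0,"rx": 0,"ry": 0,"rz": -0.105},
    {"fingers": 0,"x": 1.75,"y": -3.6,"z": 0,"rx": 0,"ry": 0,"rz": -0.105},
    {"fingers": 0,"x": 1.75,"y": -3.6,"z": 0,"rx": 0,"ry": 0,"rz": -0.105},
    {"fingers": 0,"x": 1.75,"y": -3.6,"z": 0,"rx": 0,"ry": 0,"rz": -0.105},
    {"fingers": 0,"x": 1.75,"y": -3.6,"z": 0,"rx": 0,"ry": 0,"rz": -0.105},
    {"fingers": 0,"x": 1.75,"y": -3.6,"z": 0,"rx": 0,"ry": 0,"rz": -0.105},
    {"fingers": 0,"x": 1.75,"y": -3.6,"z": 0,"rx": 0,"ry": 0,"rz": -0.105},
    {"fingers": 0,"x": 1.75,"y": -3.6,"z": 0,"rx": 0,"ry": 0,"rz": -0.105},
    {"fingers": 0,"x": 1.75,"y": -3.6,"z": 0,"rx": 0,"ry": 0,"rz": -0.105},
    {"fingers": 0,"x": 1.75,"y": -3.6,"z": 0,"rx": 0,"ry": 0,"rz": -0.105},
  ],
)

```text
time_s: 1.5
eef_pos: [0.4222, 0.1508, 0.2513]
ee_rot: [[0.102, 0.995, -0.0], [0.995, -0.102, 0.0], [0.0, -0.0, -1.0]]
force: [0.8, -0.0, 0.6]
finger_gap: 0.0852
grasp_force: 0.0
```

apply_moves(
  plan=[
    {"fingers": 0,"x": 1.75,"y": -3.6,"z": 0,"rx": 0,"ry": 0,"rz": -0.105},
    {"fingers": 0,"x": 1.75,"y": -3.6,"z": 0,"rx": 0,"ry": 0,"rz": -0.105},
    {"fingers": 0,"x": 1.75,"y": -3.6,"z": 0,"rx": 0,"ry": 0,"rz": -0.105},
    {"fingers": 0,"x": 1.75,"y": -3.6,"z": 0,"rx": 0,"ry": 0,"rz": -0.105},
    {"fingers": 0,"x": 1.75,"y": -3.6,"z": 0,"rx": 0,"ry": 0,"rz": -0.105},
    {"fingers": 0,"x": 1.75,"y": -3.6,"z": 0,"rx": 0,"ry": 0,"rz": -0.105},
    {"fingers": 0,"x": 1.75,"y": -3.6,"z": 0,"rx": 0,"ry": 0,"rz": -0.105},
    {"fingers": 0,"x": 1.75,"y": -3.6,"z": 0,"rx": 0,"ry": 0,"rz": -0.105},
    {"fingers": 0,"x": 1.75,"y": -3.6,"z": 0,"rx": 0,"ry": 0,"rz": -0.105},
    {"fingers": 0,"x": 1.75,"y": -3.6,"z": 0,"rx": 0,"ry": 0,"rz": -0.105},
  ],
)

```text
time_s: 2.5
eef_pos: [0.5973, -0.2089, 0.2508]
ee_rot: [[0.914, 0.407, -0.001], [0.407, -0.914, 0.001], [-0.0, -0.001, -1.0]]
force: [0.7, 0.3, 0.0]
finger_gap: 0.0853
grasp_force: 0.0
```

apply_moves(
  plan=[
    {"fingers": 0,"x": 2.0,"y": -3.2,"z": 0,"rx": 0,"ry": 0,"rz": -0.108},
    {"fingers": 0,"x": 0,"y": 0,"z": -4,"rx": 0,"ry": 0,"rz": 0},
    {"fingers": 0,"x": 0,"y": 0,"z": -4,"rx": 0,"ry": 0,"rz": 0},
    {"fingers": 0,"x": 0,"y": 0,"z": 0,"rx": 0,"ry": 0,"rz": 0},
  ],
)

```text
time_s: 2.9
eef_pos: [0.6134, -0.2372, 0.1653]
ee_rot: [[0.951, 0.309, -0.011], [0.309, -0.951, 0.005], [-0.008, -0.008, -1.0]]
force: [-0.2, 1.7, -0.3]
finger_gap: 0.0853
grasp_force: 0.0
```

```bash
python3 - <<'E'
from h import *
a=get_image("side")[100:280,290:490]; b=get_image("top")[100:240,320:450]
a=cv2.resize(a,None,fx=2,fy=2);b=cv2.resize(b,None,fx=3,fy=3)
h=max(a.shape[0],b.shape[0]);o=np.zeros((h,a.shape[1]+b.shape[1],3),np.uint8);o[:a.shape[0],:a.shape[1]]=a;o[:b.shape[0],a.shape[1]:]=b
cv2.imwrite("pics/hov.png",o);s=get_state();print(s['eef_pos'])
E
```

```text
[ 0.61673824 -0.23958023  0.17125827]
```

View pics/hov.png

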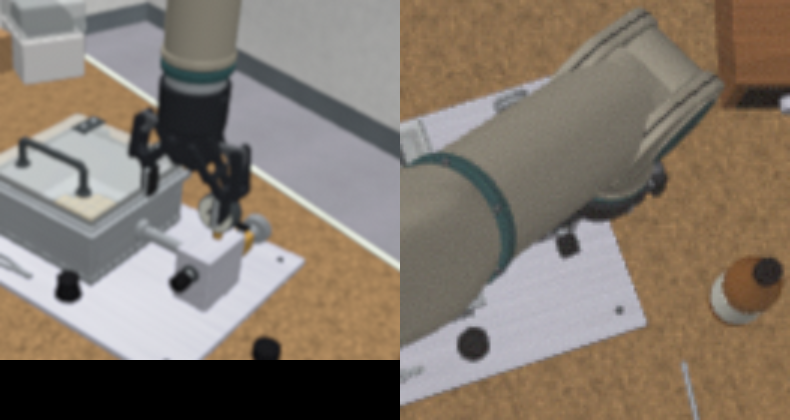

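The fingers straddle the knob at crop (185,278), clear of the gauge. Next I'll descend and close.

apply_moves(
  plan=[
    {"fingers": 0,"x": 0.2,"y": -0.2,"z": -3,"rx": 0,"ry": 0,"rz": 0},
    {"fingers": 0,"x": 0,"y": 0,"z": -3,"rx": 0,"ry": 0,"rz": 0},
    {"fingers": 0,"x": 0,"y": 0,"z": -3,"rx": 0,"ry": 0,"rz": 0},
    {"fingers": 0,"x": 0,"y": 0,"z": -2.8,"rx": 0,"ry": 0,"rz": 0},
    {"fingers": 0,"x": 0,"y": 0,"z": 0,"rx": 0,"ry": 0,"rz": 0},
    {"fingers": 0,"x": 0,"y": 0,"z": 0,"rx": 0,"ry": 0,"rz": 0},
  ],
)

```text
time_s: 3.6
eef_pos: [0.6203, -0.2425, 0.0556]
ee_rot: [[0.951, 0.31, 0.003], [0.31, -0.951, -0.001], [0.002, 0.002, -1.0]]
force: [0.3, 0.5, -0.3]
finger_gap: 0.0856
grasp_force: 0.0
```

apply_moves(
  plan=[
    {"fingers": 255,"x": 0,"y": 0,"z": 0,"rx": 0,"ry": 0,"rz": 0},
    {"fingers": 255,"x": 0,"y": 0,"z": 0,"rx": 0,"ry": 0,"rz": 0},
    {"fingers": 255,"x": 0,"y": 0,"z": 0,"rx": 0,"ry": 0,"rz": 0},
    {"fingers": 255,"x": 0,"y": 0,"z": 0,"rx": 0,"ry": 0,"rz": 0},
    {"fingers": 255,"x": 0,"y": 0,"z": 0,"rx": 0,"ry": 0,"rz": 0},
    {"fingers": 255,"x": 0,"y": 0,"z": 0,"rx": 0,"ry": 0,"rz": 0},
    {"fingers": 255,"x": 0,"y": 0,"z": 0,"rx": 0,"ry": 0,"rz": 0},
    {"fingers": 255,"x": 0,"y": 0,"z": 0,"rx": 0,"ry": 0,"rz": 0},
  ],
)

```text
time_s: 4.4
eef_pos: [0.6186, -0.2399, 0.0542]
ee_rot: [[0.951, 0.31, -0.001], [0.31, -0.951, 0.004], [0.0, -0.004, -1.0]]
force: [-2.3, 3.5, 7.3]
finger_gap: 0.0221
grasp_force: 58.4
```

apply_moves(
  plan=[
    {"fingers": 255,"x": -0.42,"y": -0.13,"z": 0,"rx": 0,"ry": 0,"rz": 0},
    {"fingers": 255,"x": -0.42,"y": -0.13,"z": 0,"rx": 0,"ry": 0,"rz": 0},
    {"fingers": 255,"x": -0.42,"y": -0.13,"z": 0,"rx": 0,"ry": 0,"rz": 0},
    {"fingers": 255,"x": -0.42,"y": -0.13,"z": 0,"rx": 0,"ry": 0,"rz": 0},
    {"fingers": 255,"x": -0.42,"y": -0.13,"z": 0,"rx": 0,"ry": 0,"rz": 0},
    {"fingers": 255,"x": 0,"y": 0,"z": 0,"rx": 0,"ry": 0,"rz": 0},
    {"fingers": 255,"x": 0,"y": 0,"z": 0,"rx": 0,"ry": 0,"rz": 0},
    {"fingers": 255,"x": 0,"y": 0,"z": 0,"rx": 0,"ry": 0,"rz": 0},
  ],
)

```text
time_s: 5.2
eef_pos: [0.5996, -0.246, 0.0542]
ee_rot: [[0.95, 0.311, 0.002], [0.311, -0.95, 0.003], [0.003, -0.002, -1.0]]
force: [2.5, 4.6, 6.6]
finger_gap: 0.0223
grasp_force: 59.3
```

```bash
python3 - <<'E'
from h import *
a=get_image("side")[160:280,310:450]
cv2.imwrite("pics/out.png",cv2.resize(a,None,fx=4,fy=4));s=get_state();print(s['eef_pos'],s['force'],s['finger_gap'])
E
```

```text
[ 0.59960754 -0.24601123  0.05423884] [1.5865486  5.28171871 5.05636953] 0.021948385592306458
```

View pics/out.png

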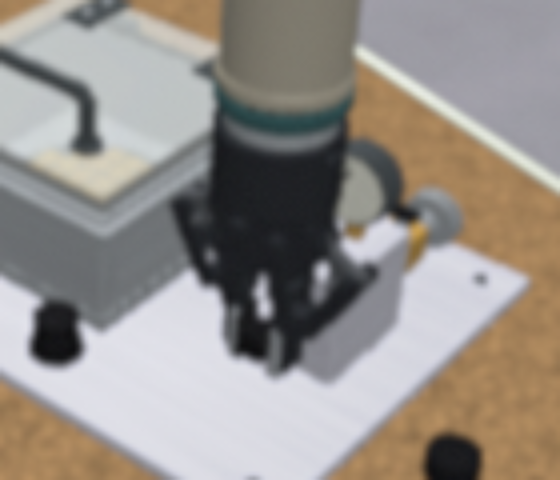

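The pads moved 20 mm while holding the knob at crop (255,345). I'll add a small extra pull against the stop and hold it out.

apply_moves(
  plan=[
    {"fingers": 255,"x": -0.19,"y": -0.06,"z": 0,"rx": 0,"ry": 0,"rz": 0},
    {"fingers": 255,"x": 0,"y": 0,"z": 0,"rx": 0,"ry": 0,"rz": 0},
    {"fingers": 255,"x": 0,"y": 0,"z": 0,"rx": 0,"ry": 0,"rz": 0},
    {"fingers": 255,"x": 0,"y": 0,"z": 0,"rx": 0,"ry": 0,"rz": 0},
    {"fingers": 255,"x": 0,"y": 0,"z": 0,"rx": 0,"ry": 0,"rz": 0},
    {"fingers": 255,"x": 0,"y": 0,"z": 0,"rx": 0,"ry": 0,"rz": 0},
    {"fingers": 255,"x": 0,"y": 0,"z": 0,"rx": 0,"ry": 0,"rz": 0},
    {"fingers": 255,"x": 0,"y": 0,"z": 0,"rx": 0,"ry": 0,"rz": 0},
    {"fingers": 255,"x": 0,"y": 0,"z": 0,"rx": 0,"ry": 0,"rz": 0},
    {"fingers": 255,"x": 0,"y": 0,"z": 0,"rx": 0,"ry": 0,"rz": 0},
  ],
)

```text
time_s: 6.25
eef_pos: [0.5996, -0.246, 0.0543]
ee_rot: [[0.95, 0.312, 0.005], [0.312, -0.95, 0.003], [0.006, -0.001, -1.0]]
force: [5.3, 5.7, 3.7]
finger_gap: 0.0221
grasp_force: 59.1
```

apply_moves(
  plan=[
    {"fingers": 255,"x": 0,"y": 0,"z": 0,"rx": 0,"ry": 0,"rz": 0},
    {"fingers": 255,"x": 0,"y": 0,"z": 0,"rx": 0,"ry": 0,"rz": 0},
    {"fingers": 255,"x": 0,"y": 0,"z": 0,"rx": 0,"ry": 0,"rz": 0},
    {"fingers": 255,"x": 0,"y": 0,"z": 0,"rx": 0,"ry": 0,"rz": 0},
    {"fingers": 255,"x": 0,"y": 0,"z": 0,"rx": 0,"ry": 0,"rz": 0},
    {"fingers": 255,"x": 0,"y": 0,"z": 0,"rx": 0,"ry": 0,"rz": 0},
    {"fingers": 255,"x": 0,"y": 0,"z": 0,"rx": 0,"ry": 0,"rz": 0},
    {"fingers": 255,"x": 0,"y": 0,"z": 0,"rx": 0,"ry": 0,"rz": 0},
    {"fingers": 255,"x": 0,"y": 0,"z": 0,"rx": 0,"ry": 0,"rz": 0},
    {"fingers": 255,"x": 0,"y": 0,"z": 0,"rx": 0,"ry": 0,"rz": 0},
  ],
)

```text
time_s: 7.25
eef_pos: [0.5996, -0.246, 0.0543]
ee_rot: [[0.95, 0.312, 0.005], [0.311, -0.95, 0.003], [0.006, -0.001, -1.0]]
force: [5.5, 5.1, 2.9]
finger_gap: 0.0223
grasp_force: 59.1
```

It is at the stop (it did not move further under more pull). Next I'll push it home.

apply_moves(
  plan=[
    {"fingers": 255,"x": 0.42,"y": 0.13,"z": 0,"rx": 0,"ry": 0,"rz": 0},
    {"fingers": 255,"x": 0.42,"y": 0.13,"z": 0,"rx": 0,"ry": 0,"rz": 0},
    {"fingers": 255,"x": 0.42,"y": 0.13,"z": 0,"rx": 0,"ry": 0,"rz": 0},
    {"fingers": 255,"x": 0.42,"y": 0.13,"z": 0,"rx": 0,"ry": 0,"rz": 0},
    {"fingers": 255,"x": 0.42,"y": 0.13,"z": 0,"rx": 0,"ry": 0,"rz": 0},
    {"fingers": 255,"x": 0.42,"y": 0.13,"z": 0,"rx": 0,"ry": 0,"rz": 0},
    {"fingers": 255,"x": 0,"y": 0,"z": 0,"rx": 0,"ry": 0,"rz": 0},
    {"fingers": 255,"x": 0,"y": 0,"z": 0,"rx": 0,"ry": 0,"rz": 0},
    {"fingers": 255,"x": 0,"y": 0,"z": 0,"rx": 0,"ry": 0,"rz": 0},
    {"fingers": 255,"x": 0,"y": 0,"z": 0,"rx": 0,"ry": 0,"rz": 0},
  ],
)

```text
time_s: 8.25
eef_pos: [0.6186, -0.2398, 0.0542]
ee_rot: [[0.951, 0.309, -0.005], [0.309, -0.951, 0.004], [-0.003, -0.005, -1.0]]
force: [-6.6, 4.4, 12.2]
finger_gap: 0.022
grasp_force: 59.9
```

The knob is back at its starting pose, so it is home. Next I'll release it and go up.

apply_moves(
  plan=[
    {"fingers": 0,"x": 0,"y": 0,"z": 0,"rx": 0,"ry": 0,"rz": 0},
    {"fingers": 0,"x": 0,"y": 0,"z": 0,"rx": 0,"ry": 0,"rz": 0},
    {"fingers": 0,"x": 0,"y": 0,"z": 0,"rx": 0,"ry": 0,"rz": 0},
    {"fingers": 0,"x": 0,"y": 0,"z": 0,"rx": 0,"ry": 0,"rz": 0},
    {"fingers": 0,"x": 0,"y": 0,"z": 2,"rx": 0,"ry": 0,"rz": 0},
    {"fingers": 0,"x": 0,"y": 0,"z": 4,"rx": 0,"ry": 0,"rz": 0},
    {"fingers": 0,"x": 0,"y": 0,"z": 4,"rx": 0,"ry": 0,"rz": 0},
    {"fingers": 0,"x": 0,"y": 0,"z": 4,"rx": 0,"ry": 0,"rz": 0},
    {"fingers": 0,"x": 0,"y": 0,"z": 4,"rx": 0,"ry": 0,"rz": 0},
    {"fingers": 0,"x": 0,"y": 0,"z": 1,"rx": 0,"ry": 0,"rz": 0},
  ],
)

```text
time_s: 9.25
eef_pos: [0.6231, -0.243, 0.2485]
ee_rot: [[0.951, 0.309, 0.007], [0.31, -0.951, -0.004], [0.006, 0.006, -1.0]]
force: [1.2, -0.6, 0.5]
finger_gap: 0.0852
grasp_force: 0.0
```

apply_moves(
  plan=[
    {"fingers": 130,"x": -0.7,"y": 1.65,"z": 0,"rx": 0,"ry": 0,"rz": 0.13},
    {"fingers": 130,"x": -0.7,"y": 1.65,"z": 0,"rx": 0,"ry": 0,"rz": 0.13},
    {"fingers": 130,"x": -0.7,"y": 1.65,"z": 0,"rx": 0,"ry": 0,"rz": 0.13},
    {"fingers": 130,"x": -0.7,"y": 1.65,"z": 0,"rx": 0,"ry": 0,"rz": 0.13},
    {"fingers": 130,"x": -0.7,"y": 1.65,"z": 0,"rx": 0,"ry": 0,"rz": 0.13},
    {"fingers": 130,"x": -0.7,"y": 1.65,"z": 0,"rx": 0,"ry": 0,"rz": 0.13},
    {"fingers": 130,"x": -0.7,"y": 1.65,"z": 0,"rx": 0,"ry": 0,"rz": 0.13},
    {"fingers": 130,"x": -0.7,"y": 1.65,"z": 0,"rx": 0,"ry": 0,"rz": 0.13},
    {"fingers": 130,"x": -0.7,"y": 1.65,"z": 0,"rx": 0,"ry": 0,"rz": 0.13},
    {"fingers": 130,"x": -0.7,"y": 1.65,"z": 0,"rx": 0,"ry": 0,"rz": 0.13},
  ],
)

```text
time_s: 10.25
eef_pos: [0.5506, -0.0754, 0.2428]
ee_rot: [[-0.049, 0.999, -0.001], [0.999, 0.049, -0.0], [0.0, -0.001, -1.0]]
force: [1.0, -0.4, -0.2]
finger_gap: 0.0424
grasp_force: 0.0
```

apply_moves(
  plan=[
    {"fingers": 130,"x": -0.7,"y": 1.65,"z": 0,"rx": 0,"ry": 0,"rz": 0.13},
    {"fingers": 130,"x": -0.7,"y": 1.65,"z": 0,"rx": 0,"ry": 0,"rz": 0.13},
    {"fingers": 130,"x": 0,"y": 0,"z": 0,"rx": 0.0265,"ry": -0.083,"rz": 0},
    {"fingers": 130,"x": 0,"y": 0,"z": 0,"rx": 0.0265,"ry": -0.083,"rz": 0},
    {"fingers": 130,"x": 0,"y": 0,"z": 0,"rx": 0.0265,"ry": -0.083,"rz": 0},
    {"fingers": 130,"x": 0,"y": 0,"z": 0,"rx": 0.0265,"ry": -0.083,"rz": 0},
    {"fingers": 130,"x": 0,"y": 0,"z": 0,"rx": 0,"ry": 0,"rz": 0},
    {"fingers": 130,"x": 0,"y": 0,"z": 0,"rx": 0,"ry": 0,"rz": 0},
  ],
)

```text
time_s: 11.05
eef_pos: [0.5373, -0.0436, 0.2433]
ee_rot: [[-0.298, 0.898, 0.324], [0.954, 0.28, 0.103], [0.002, 0.34, -0.94]]
force: [0.4, 0.9, 0.0]
finger_gap: 0.0418
grasp_force: 0.0
```

```bash
python3 - <<'E'
from h import *
a=get_image("side")[110:280,250:450]
cv2.imwrite("pics/han.png",cv2.resize(a,None,fx=4,fy=3.5));s=get_state();print(s['eef_pos'],s['ee_rot'],s['force'],s['finger_gap'],s['qpos'])
E
```

```text
[ 0.53818423 -0.04315993  0.24356782] [[-0.29955764  0.89699357  0.32506578]
 [ 0.95407709  0.28111425  0.10349723]
 [ 0.00145573  0.3411412  -0.94001094]] [ 0.61863989 -0.1474615   0.1795558 ] 0.04203004470927031 [  1.02500596  19.35277989   7.67838953 120.67193467 -27.4836434
  24.40402277  48.86971847]
```

View pics/han.png

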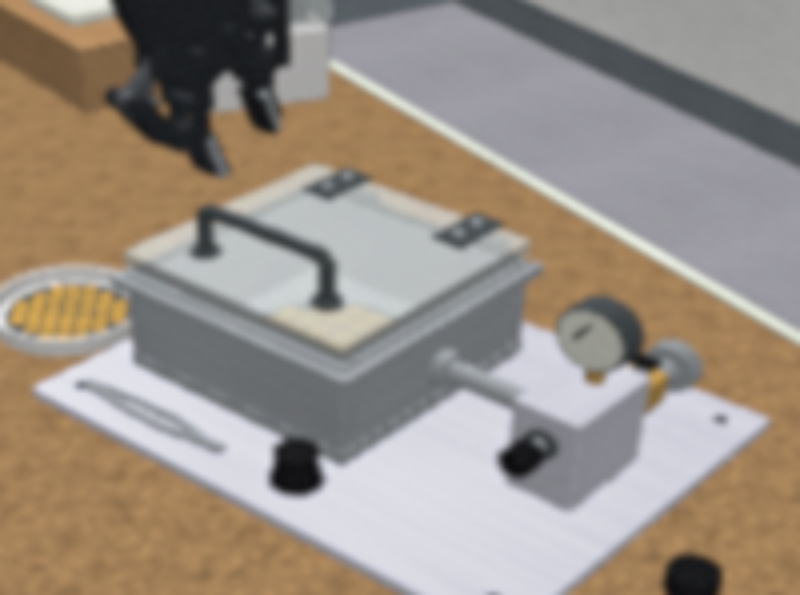

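The knob is home at crop (525,455) and the fingers are above and in front of the bar. Next I'll approach along the tool axis.

apply_moves(
  plan=[
    {"fingers": 130,"x": 0,"y": 0,"z": -1.6,"rx": 0,"ry": 0,"rz": 0},
    {"fingers": 130,"x": 0.6,"y": 0.24,"z": -1.9,"rx": 0,"ry": 0,"rz": 0},
    {"fingers": 130,"x": 0.6,"y": 0.24,"z": -1.9,"rx": 0,"ry": 0,"rz": 0},
    {"fingers": 130,"x": 0.6,"y": 0.24,"z": -1.9,"rx": 0,"ry": 0,"rz": 0},
    {"fingers": 130,"x": 0.6,"y": 0.24,"z": -1.8,"rx": 0,"ry": 0,"rz": 0},
    {"fingers": 130,"x": 0,"y": 0,"z": 0,"rx": 0,"ry": 0,"rz": 0},
    {"fingers": 130,"x": 0,"y": 0,"z": 0,"rx": 0,"ry": 0,"rz": 0},
  ],
)

```text
time_s: 11.8
eef_pos: [0.5605, -0.0327, 0.1555]
ee_rot: [[-0.302, 0.897, 0.323], [0.953, 0.283, 0.105], [0.003, 0.34, -0.94]]
force: [0.5, 0.2, 0.5]
finger_gap: 0.0421
grasp_force: 0.0
```

```bash
python3 - <<'E'
from h import *
a=get_image("side")[140:230,260:400]
cv2.imwrite("pics/han2.png",cv2.resize(a,None,fx=5,fy=5,interpolation=cv2.INTER_CUBIC))
E
```

```text
(no output)
```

View pics/han2.png

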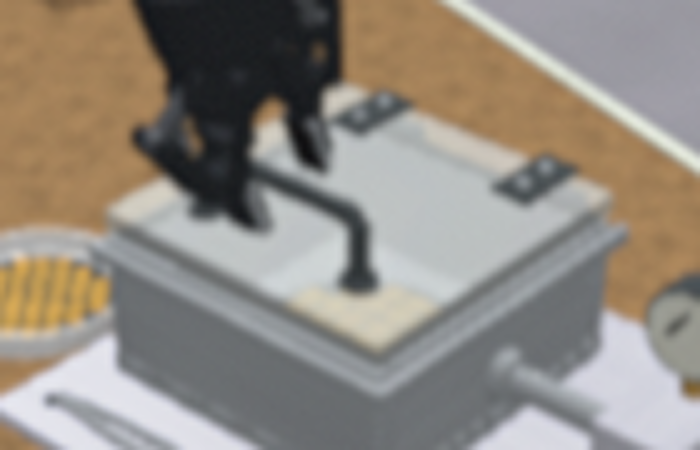

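The bar passes between the two fingertips ((250,215) in front and (315,160) behind). I'll go 2 mm lower and close.

apply_moves(
  plan=[
    {"fingers": 130,"x": 0.1,"y": 0,"z": -0.2,"rx": 0,"ry": 0,"rz": 0},
    {"fingers": 255,"x": 0,"y": 0,"z": 0,"rx": 0,"ry": 0,"rz": 0},
    {"fingers": 255,"x": 0,"y": 0,"z": 0,"rx": 0,"ry": 0,"rz": 0},
    {"fingers": 255,"x": 0,"y": 0,"z": 0,"rx": 0,"ry": 0,"rz": 0},
    {"fingers": 255,"x": 0,"y": 0,"z": 0,"rx": 0,"ry": 0,"rz": 0},
    {"fingers": 255,"x": 0,"y": 0,"z": 0,"rx": 0,"ry": 0,"rz": 0},
    {"fingers": 255,"x": 0,"y": 0,"z": 0,"rx": 0,"ry": 0,"rz": 0},
  ],
)

```text
time_s: 12.55
eef_pos: [0.5609, -0.0336, 0.1543]
ee_rot: [[-0.3, 0.897, 0.325], [0.954, 0.281, 0.105], [0.003, 0.342, -0.94]]
force: [-2.4, -0.0, 6.7]
finger_gap: 0.0098
grasp_force: 58.5
```

```bash
python3 - <<'E'
from h import *
s=get_state();R=s['ee_rot'];p=s['eef_pos'];print(p,R[:,2],s['torque'],s['force'])
th0=np.radians(17.72);cx=np.array([np.cos(th0),np.sin(th0),0]);cy=np.array([-np.sin(th0),np.cos(th0),0])
g=p-.0187*R[:,2];print("grasp",g)
# hinge from bar position: bar assumed at height .169; lever 168/57 mm
bar=g.copy();bar[2]=.169; hinge=bar+.168*cx-[0,0,.057]
# tool follows lid with 0.8 of its angle; path of TCP per 5 deg
from scipy.spatial.transform import Rotation as Ro
prev=p
for d in range(5,51,5):
    t=np.radians(d);r=Ro.from_rotvec(cy*t).as_matrix(); f=Ro.from_rotvec(cy*t*.8).as_matrix()
    q=hinge+r@(bar-hinge)+f@(p-bar);print(d,((q-prev)*100).round(2),q.round(3));prev=q
print("turn per 5deg",(cy*np.radians(4)).round(4))
E
```

```text
[ 0.56085176 -0.03364994  0.15428592] [ 0.32509309  0.10536349 -0.93979414] [-0.14622608  0.45139265  0.1369582 ] [-2.44286905 -0.04176218  6.67713872]
grasp [ 0.55477252 -0.03562024  0.17186007]
5 [0.43 0.14 1.4 ] [ 0.565 -0.032  0.168]
10 [0.55 0.18 1.35] [ 0.571 -0.031  0.182]
15 [0.66 0.21 1.3 ] [ 0.577 -0.028  0.195]
20 [0.77 0.24 1.23] [ 0.585 -0.026  0.207]
25 [0.87 0.28 1.15] [ 0.594 -0.023  0.219]
30 [0.96 0.31 1.07] [ 0.603 -0.02   0.229]
35 [1.04 0.33 0.97] [ 0.614 -0.017  0.239]
40 [1.12 0.36 0.87] [ 0.625 -0.013  0.248]
45 [1.19 0.38 0.77] [ 0.637 -0.009  0.255]
50 [1.25 0.4  0.65] [ 0.649 -0.005  0.262]
turn per 5deg [-0.0212  0.0665  0.    ]
```

apply_moves(
  plan=[
    {"fingers": 255,"x": 0.21,"y": 0.07,"z": 0.7,"rx": -0.0106,"ry": 0.0333,"rz": 0},
    {"fingers": 255,"x": 0.22,"y": 0.07,"z": 0.7,"rx": -0.0106,"ry": 0.0333,"rz": 0},
    {"fingers": 255,"x": 0.27,"y": 0.09,"z": 0.68,"rx": -0.0106,"ry": 0.0333,"rz": 0},
    {"fingers": 255,"x": 0.28,"y": 0.09,"z": 0.67,"rx": -0.0106,"ry": 0.0333,"rz": 0},
    {"fingers": 255,"x": 0,"y": 0,"z": 0,"rx": 0,"ry": 0,"rz": 0},
    {"fingers": 255,"x": 0,"y": 0,"z": 0,"rx": 0,"ry": 0,"rz": 0},
  ],
)

```text
time_s: 13.15
eef_pos: [0.5697, -0.0308, 0.1804]
ee_rot: [[-0.3, 0.934, 0.195], [0.954, 0.293, 0.063], [0.002, 0.205, -0.979]]
force: [0.1, -1.8, -5.1]
finger_gap: 0.0097
grasp_force: 61.0
```

The lid's weight is carried (-5 N) and the grip is firm. I'll continue.

apply_moves(
  plan=[
    {"fingers": 255,"x": 0.33,"y": 0.1,"z": 0.65,"rx": -0.0106,"ry": 0.0333,"rz": 0},
    {"fingers": 255,"x": 0.33,"y": 0.11,"z": 0.65,"rx": -0.0106,"ry": 0.0333,"rz": 0},
    {"fingers": 255,"x": 0.38,"y": 0.12,"z": 0.62,"rx": -0.0106,"ry": 0.0333,"rz": 0},
    {"fingers": 255,"x": 0.39,"y": 0.12,"z": 0.61,"rx": -0.0106,"ry": 0.0333,"rz": 0},
    {"fingers": 255,"x": 0.43,"y": 0.14,"z": 0.58,"rx": -0.0106,"ry": 0.0333,"rz": 0},
    {"fingers": 255,"x": 0.44,"y": 0.14,"z": 0.57,"rx": -0.0106,"ry": 0.0333,"rz": 0},
    {"fingers": 255,"x": 0.48,"y": 0.15,"z": 0.54,"rx": -0.0106,"ry": 0.0333,"rz": 0},
    {"fingers": 255,"x": 0.48,"y": 0.16,"z": 0.53,"rx": -0.0106,"ry": 0.0333,"rz": 0},
    {"fingers": 255,"x": 0,"y": 0,"z": 0,"rx": 0,"ry": 0,"rz": 0},
    {"fingers": 255,"x": 0,"y": 0,"z": 0,"rx": 0,"ry": 0,"rz": 0},
  ],
)

```text
time_s: 14.15
eef_pos: [0.6004, -0.0208, 0.2274]
ee_rot: [[-0.298, 0.952, -0.075], [0.955, 0.297, -0.02], [0.004, -0.077, -0.997]]
force: [-4.6, -1.7, -2.1]
finger_gap: 0.0097
grasp_force: 62.0
```

apply_moves(
  plan=[
    {"fingers": 255,"x": 0.52,"y": 0.16,"z": 0.49,"rx": -0.0106,"ry": 0.0333,"rz": 0},
    {"fingers": 255,"x": 0.52,"y": 0.17,"z": 0.48,"rx": -0.0106,"ry": 0.0333,"rz": 0},
    {"fingers": 255,"x": 0.56,"y": 0.18,"z": 0.44,"rx": -0.0106,"ry": 0.0333,"rz": 0},
    {"fingers": 255,"x": 0.56,"y": 0.18,"z": 0.43,"rx": -0.0106,"ry": 0.0333,"rz": 0},
    {"fingers": 255,"x": 0.59,"y": 0.19,"z": 0.39,"rx": -0.0106,"ry": 0.0333,"rz": 0},
    {"fingers": 255,"x": 0.6,"y": 0.19,"z": 0.38,"rx": -0.0106,"ry": 0.0333,"rz": 0},
    {"fingers": 255,"x": 0.62,"y": 0.2,"z": 0.33,"rx": -0.0106,"ry": 0.0333,"rz": 0},
    {"fingers": 255,"x": 0.63,"y": 0.2,"z": 0.32,"rx": -0.0106,"ry": 0.0333,"rz": 0},
    {"fingers": 255,"x": 0,"y": 0,"z": 0,"rx": 0,"ry": 0,"rz": 0},
    {"fingers": 255,"x": 0,"y": 0,"z": 0,"rx": 0,"ry": 0,"rz": 0},
  ],
)

```text
time_s: 15.15
eef_pos: [0.6467, -0.0059, 0.2622]
ee_rot: [[-0.297, 0.894, -0.334], [0.955, 0.279, -0.101], [0.003, -0.349, -0.937]]
force: [-6.0, -0.4, 6.4]
finger_gap: 0.0096
grasp_force: 62.3
```

```bash
python3 - <<'E'
from h import *
from scipy.optimize import brentq
s=get_state();R=s['ee_rot'];p=s['eef_pos'];g=p-.0170*R[:,2]
th0=np.radians(17.72);cx=np.array([np.cos(th0),np.sin(th0),0])
c=np.array([.5555,-.0360,0]); h=c+.168*cx   # hinge from shut bar
x=(g-h)@cx; z=g[2]-.112
print(x,z,"radius",np.hypot(x,z),"angle",np.degrees(np.arctan2(z,-x)-np.arctan2(.057,.168)),s['force'],s['finger_gap'])
a=get_image("side")[90:290,240:440]
cv2.imwrite("pics/open.png",cv2.resize(a,None,fx=3,fy=3))
E
```

```text
-0.06600429346724324 0.16608626868602117 radius 0.17872105472538813 angle 49.585306922065776 [-5.95169421 -0.35262144  6.36864894] 0.009561598131298548
```

View pics/open.png

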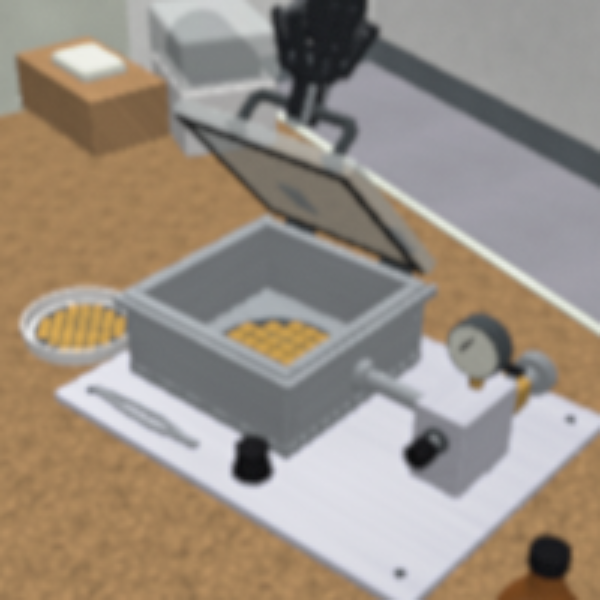

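The lid stands open at about 50° with its handle gripped (crop (300,110)), and the knob is home at (427,450). I'll let it settle and hand the job in.

apply_moves(
  plan=[
    {"fingers": 255,"x": 0,"y": 0,"z": 0,"rx": 0,"ry": 0,"rz": 0},
    {"fingers": 255,"x": 0,"y": 0,"z": 0,"rx": 0,"ry": 0,"rz": 0},
    {"fingers": 255,"x": 0,"y": 0,"z": 0,"rx": 0,"ry": 0,"rz": 0},
    {"fingers": 255,"x": 0,"y": 0,"z": 0,"rx": 0,"ry": 0,"rz": 0},
    {"fingers": 255,"x": 0,"y": 0,"z": 0,"rx": 0,"ry": 0,"rz": 0},
  ],
)

```text
time_s: 15.7
eef_pos: [0.6466, -0.0059, 0.2621]
ee_rot: [[-0.297, 0.895, -0.334], [0.955, 0.279, -0.101], [0.003, -0.349, -0.937]]
force: [-7.5, 0.2, 5.3]
finger_gap: 0.0099
grasp_force: 62.2
```

```bash
python3 -c "
from workcell import *
s=get_state();print(s['eef_pos'],s['joint_velocities'].round(2),s['grasp_force']);print(finish_job())"
```

```text
[ 0.64663738 -0.00591788  0.26211698] [-0.08 -0.01 -0.04  0.1  -0.02 -0.09 -0.03] 62.23094165325165
the job is handed in; nothing more can be done
None
```

I pulled the vent knob fully out for about 2 s and pushed it home with the lid shut, then lifted the lid to about 50° (measured 49.6°), where the gripper was still holding it when I handed the job in; no verdict came back.

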